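# Uncap the filling spout and hang up the cap puller

## Robot

A 7-joint arm with a two-finger parallel gripper is mounted at the origin on the work surface. World frame = base frame: x ahead of the robot, y to its left, z up, the work surface at z = 0. Lengths are in m, angles in rad, forces in N, time in s.
With the tool pointing down it reaches from about 0.4 to 0.85 m from the base axis. Payload 6.9 kg.
Tool frame: the origin (TCP) lies midway between the tips of the shut fingers; the grasp point (between the pads) lies 19 mm behind it; z points along the fingers, y is the direction in which the jaws open and shut (so a half turn about z gives the same grasp; the last joint's range is limited). The gripper opens to 85 mm and grips with 20 to 120 N. Pads are 22 mm wide; open, the fingers measure 114 mm over their backs; the gripper's body (76 mm by 85 mm) begins 54 mm behind the grasp point. The pads swing forward as they close: fully open they stand 13 mm farther back than shut.
Start: joints at [-1.173, 0.507, -0.238, 1.5, 0.126, 1.149, -0.155], TCP at [0.18, 0.599, 0.231] pointing down, gripper open.
Joint ranges: [-3.08, 3.08], [-0.24, 2.05], [-1.43, 1.35], [0, 2.5], [-1.52, 4.66], [0.17, 1.96], [-2.89, 2.89]. Speed limits (rad/s): [2.39, 2.39, 3.14, 3.14, 3.14, 3.14, 3.14].

## Interface

Orientations are given as a unit quaternion [w, x, y, z].
In Python, from cell import readout, read_camera, job gives the robot as it stands.
- The arm moves only by the tool jog_arm, never from a script. Its argument "steps" is a list that holds one entry, the list of rows, each a list of 5 numbers: the opening in per cent of the stroke, from 0 (shut) to 100 (fully open), then the shift along the tool's x, y, z in cm, then the turn about the tool's z in rad. A call has 1 to 5 rows; each row shifts and turns the commanded pose from where the row before left it, along the tool's axes as they then stand; what a row does not reach is not made up. A row lasts 1/12 s, in which the tool goes at most 41.7 mm and 7.16 degrees, less where a joint would pass 70% of its speed; a pose out of reach is approached as far as the arm can. A call is refused whole if a number of a shift passes 4.17 or a number of a turn 0.125, either way. A call with a gripper value outside its range is refused whole. The fingers move at their own pace and stop on an object; "newtons" is the grip in N (left out, the last holds). Time passes only in rows, so rows that do not move let the fingers close. It gives the time, the measured TCP pose, the force and the opening at its end, in the units of the state.
- readout.observe(): the state, without advancing time (a new reading comes with each control period).
- read_camera(name): name is "scene" or "top"; returns a dict with "image" (420x560x3 uint8, red, green, blue), "depth" (420x560 float32, m along the optical axis (not along the pixel's ray), 0 where there is no reading), "intrinsics" (3x3 intrinsics, pixels), "dist_coeffs" ([k1, k2, p1, p2, k3] as OpenCV has them; the pictures are not rectified), "world_to_cam" (4x4, takes a point from world to camera coordinates). Camera axes: x right, y up, looking along -z (the intrinsics and any distortion apply to the point x, -y, -z); pixel columns grow to the right and rows downward; lengths in m; the calibration is good to about 2 mm. A picture is of the moment at which its call begins.
- job.job_done(): hands the job in, once; it reports no verdict.
The state is a dict: "t": time; "joints": joint angles; "joint_velocities": joint speeds; "joint_efforts": joint torques, N m; "eef_pos": TCP position; "orientation": TCP orientation; "wrist_force": force on the tool from outside, world axes, zero at the start; "ft_torque": the same for the moment, N m; "grip_width": opening from 0.0 (shut) to 1.0 (fully open).
Only numpy, scipy, OpenCV 4.12 (cv2) and the standard library are available. Lean on these libraries where they do the work, as an engineer would, in place of code of your own. Each camera call takes 0.05 s, during which the arm holds its last target.

## Task

Uncap the filling spout: take the cap puller, hook its lips under the brim of the snug white cap and pull straight up until the cap pops off, never touching the cap with the gripper. Carry the cap in the puller to the shallow parts tray and stand it upright there, its brim uppermost, before drawing the puller out sideways. Then hang the puller by its bridge bar on the slanted peg of the stand and let go, leaving everything else where it stands.

Things in the scene. Friction and masses are not known exactly. Their poses are not given: they have to be found in the camera images.
- puller_grip (a point): Loose cap puller, a steel arch of about 160 g standing upright on its two lips; this point: middle of its grip tab, 88 mm above its underside. Tab black, 20 (x) x 12 (y) x 44 mm high, top at 106 mm: grip it across its 12 mm. z up; x = the open direction, in which things pass through the arch (both ways alike); y across. Arch: a bar on top, two arms 14 x 6 mm, 54 mm free between them.
- puller_mouth (a point): Middle of the puller's slot, level with the upper faces of its lips, 83 mm under puller_grip. The lips are the arms' feet: each 5 mm thick (their undersides are the puller's underside), 30 mm long in x, reaching 12 mm inward, so that a slot 30 mm wide, open at both ends, stays between them.
- puller_bar (a point): Middle of the axis of the puller's round bridge bar, diameter 10 mm, 66 mm long along y, 60 mm above the underside, 28 mm under puller_grip; the tab stands on it, nothing lies between the arms from it down to the lips.
- cap_brim (a point): Snug white plastic cap, 30 g; this point: on its axis, level with the brim's underside; z up. Brim 44 mm in diameter, 5 mm thick; under it a neck of 22 mm diameter, 16 mm long, its foot on the housing's flat top, so 16 mm are free under the brim; above it a low dome (top 14 mm over this point). Sprung catches: about 8 N straight up free it; clear of the spout after 16 mm. It can stand on its neck.
- spout_base (a point): On the spout's axis at the level of the flat top of its housing, a square steel box 110 x 110 x 55 mm high, fixed. The cap's foot rests at this point. A twin housing nearby carries only a flat bolted plate, up to 8 mm proud.
- tray: The shallow dark steel parts tray, fixed, 170 mm (its x) by 130 mm (its y) outside, walls 3 mm thick and 14 mm high, floor 3 mm thick; empty. Origin at the centre of its underside, z up.
- stand: The steel stand with one slanted peg, fixed: disc foot of diameter 90 mm, upright post of diameter 12 mm, topped by a ball of diameter 28 mm at 125 mm height. The peg, diameter 8 mm, leaves this ball along the stand's own -x direction, rising 35 degrees above level, 80 mm long from the ball's centre. Origin at the centre of the foot's underside, z up.
- peg_root (a point): Centre of the ball at the peg's root, 125 mm above the table.
- peg_tip (a point): Free end of the peg's axis, 80 mm from peg_root (65.5 mm out, 46 mm higher).
- woodblock: Bystander, to be left alone: a plain wooden spacer block, 50 x 90 x 45 mm high. Origin at its underside.
- scraper: Bystander, to be left alone: a dough scraper lying flat, 70 x 110 mm steel blade with a wooden back. Origin at its underside.
- jar: Bystander, to be left alone: a closed glass jar, 64 mm across, 90 mm high. Origin at its underside.
- mug: Bystander, to be left alone: a white mug, 76 mm across, 85 mm high. Origin at its underside.
- brush: Bystander, to be left alone: a pastry brush lying down. Origin at its underside.
Things that resemble listed ones, but are neither listed nor needed, are in the scene too. What is meant by the part that bears cap_brim is not green, and is the smaller of those in its own colour.

How it is judged:
By the outcome, as a careful person would: the job done as asked, in the order asked, and still so for the second after the job is handed in, with the robot touching nothing.
It also fails if it takes over 64 s, if anything falls off the work surface, if the arm or the gripper's body presses on something with over 40 N, if the wrist force passes 120 N, or if a joint passes its speed limit or range.

## Working session

There is one attempt and no reset: what is moved stays moved. The work goes in short steps, Python scripts to look and compute and a tool call to move; the robot and the scene stay as the last step left them, time stands still between calls to the robot, and variables do not carry over. Pictures are saved under pics/ and viewed, and the job is handed in when it is done.

Besides the shell and the picture viewer there is one more tool, called after ">>>" by a JSON object that holds its "name" and its "arguments", one argument or row to a line. jog_arm: Moves the arm, as the interface text tells. Its arguments: {"type":"object","properties":{"steps":{"type":"array","items":{"type":"array","items":{"type":"array","items":{"type":"number"}}}},"newtons":{"type":"number"}},"required":["steps"]}

```bash
ls; mkdir -p pics; cat > h.py <<'E'
import numpy as np, cv2
from cell import readout, read_camera, job
def grab(n,tag):
    c=read_camera(n); cv2.imwrite(f'pics/{tag}.png',c['image'][:,:,::-1]); np.savez(f'pics/{tag}.npz',**{k:np.asarray(v) for k,v in c.items()}); return c
def load(tag): return dict(np.load(f'pics/{tag}.npz'))
def ray(c,u,v):
    p=cv2.undistortPoints(np.array([[[u,v]]],float),c['intrinsics'],c['dist_coeffs'])[0,0]
    d=np.array([p[0],-p[1],-1.]); T=np.linalg.inv(c['world_to_cam']); return T[:3,3],T[:3,:3]@d
def onplane(c,u,v,z):
    o,d=ray(c,u,v); return o+d*(z-o[2])/d[2]
def dep(c,u,v):
    o,d=ray(c,u,v); return o+d*c['depth'][int(round(v)),int(round(u))]
def cloud(c):
    H,W=c['depth'].shape; uu,vv=np.meshgrid(np.arange(W),np.arange(H))
    p=cv2.undistortPoints(np.stack([uu.ravel(),vv.ravel()],1).astype(float)[:,None],c['intrinsics'],c['dist_coeffs'])[:,0]
    d=np.stack([p[:,0],-p[:,1],-np.ones(len(p))],1)*c['depth'].reshape(-1,1)
    T=np.linalg.inv(c['world_to_cam']); return (d@T[:3,:3].T+T[:3,3]).reshape(H,W,3)
def proj(c,P):
    q=(c['world_to_cam']@np.append(P,1))[:3]; q=np.array([q[0],-q[1],-q[2]])
    return cv2.projectPoints(q[None],np.zeros(3),np.zeros(3),c['intrinsics'],c['dist_coeffs'])[0].ravel()
def crop(tag,u0,v0,u1,v1,out,s=4):
    im=cv2.imread(f'pics/{tag}.png')[v0:v1,u0:u1]; cv2.imwrite(f'pics/{out}.png',cv2.resize(im,None,fx=s,fy=s,interpolation=cv2.INTER_CUBIC))
E
python3 - <<'E'
from h import *
print(readout.observe())
for n in('scene','top'):
    c=grab(n,n+'0'); print(n,c['intrinsics'].tolist(),np.linalg.inv(c['world_to_cam']).round(3).tolist(),c['dist_coeffs'],(c['depth']>0).mean())
E
```

```text
pics
{'t': 0.0, 'joints': array([-1.1735119 ,  0.50832552, -0.23748404,  1.50115252,  0.12569768,
        1.14888168, -0.15479606]), 'joint_velocities': array([ 2.84395240e-04, -8.52884018e-04, -8.60812890e-04,  3.73462105e-04,
       -5.26047340e-04,  9.65744320e-04, -2.60741255e-05]), 'joint_efforts': array([ 7.63010103e-04, -6.20590568e+01, -2.18637429e+00, -2.49662375e+01,
        1.27776910e-02,  1.16207832e-02, -2.29071034e-06]), 'eef_pos': array([0.17973781, 0.59806871, 0.23042911]), 'orientation': array([-1.03738302e-04,  1.45381630e-01,  9.89375252e-01, -8.84180123e-04]), 'wrist_force': array([-0.15758248, -0.19358393, -0.00057664]), 'ft_torque': array([-0.05687731, -0.0608095 ,  0.00254186]), 'grip_width': 0.9993940934123895}
scene [[468.57552198605, 0.0, 271.1028000667574], [0.0, 468.57552198605, 218.308634498141], [0.0, 0.0, 1.0]] [[-0.841, -0.298, 0.452, 1.11], [0.541, -0.499, 0.677, 0.874], [0.024, 0.814, 0.581, 0.817], [0.0, 0.0, 0.0, 1.0]] [-0.16062103  0.          0.          0.          0.        ] 0.9962074829931973
top [[473.5440732454186, 0.0, 277.90578312728206], [0.0, 473.5440732454186, 210.34470500641754], [0.0, 0.0, 1.0]] [[0.028, 0.995, -0.091, 0.488], [-0.999, 0.027, -0.017, 0.055], [-0.015, 0.091, 0.996, 1.088], [0.0, 0.0, 0.0, 1.0]] [-0.07779723  0.          0.          0.          0.        ] 0.9960204081632653
```

View pics/scene0.png

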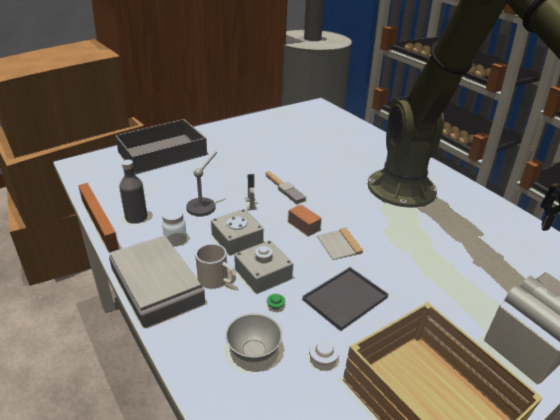

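View pics/top0.png

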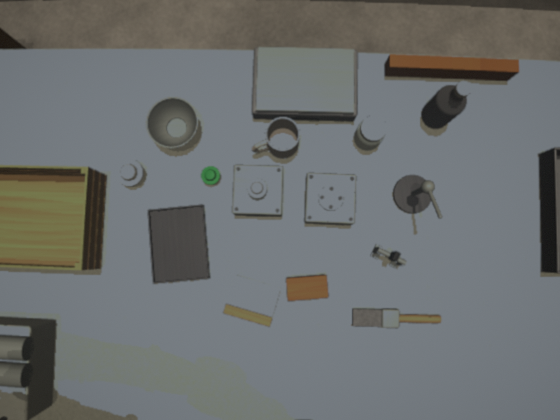

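Scene view: a white cap sits on the housing at (263,253), a second white cap lies on the table at (324,350), and there is a green one at (276,301). In the top view these are at (258,188), (131,173) and (210,175). The one meant is white and on the spout housing, and it looks smaller than the one on the table. The puller is at top (390,256), the stand at (412,194), and the tray at (180,243). I'll confirm with crops and measure.

```bash
python3 - <<'E'
from h import *
a=cv2.imread('pics/top0.png'); b=cv2.imread('pics/scene0.png')
r=lambda im,u0,v0,u1,v1:cv2.resize(im[v0:v1,u0:u1],(400,300),interpolation=cv2.INTER_CUBIC)
cv2.imwrite('pics/crops0.png',np.vstack([np.hstack([r(a,220,150,300,210),r(a,350,170,470,260+10)]),np.hstack([r(b,180,140,300,230),r(b,230,230,350,320)])]))
for t in('top0','scene0'):
    c=load(t); P=cloud(c)
    np.save('pics/'+t+'_P.npy',P)
P=np.load('pics/top0_P.npy')
for n,(u,v) in dict(cap=(258,188),cap2=(131,173),green=(210,175),tray=(180,243),pull=(395,257),ball=(428,186),h1=(240,210),tab=(305,198),foot=(405,190)).items(): print(n,P[v,u].round(4))
# brim sizes
for nm,(u,v) in dict(cap=(258,188),cap2=(131,173)).items():
    w=P[v-25:v+26,u-25:u+26].reshape(-1,3); zt=P[v,u][2]
    m=w[(w[:,2]>zt-0.012)]
    print(nm,np.ptp(m,axis=0).round(4),m.mean(0).round(4),len(m))
E
```

```text
cap [0.6267 0.1156 0.0856]
cap2 [0.6595 0.4069 0.0429]
green [0.6612 0.2288 0.0306]
tray [0.5059 0.2966 0.0016]
pull [ 0.4878 -0.1732  0.1071]
ball [ 0.6335 -0.2335  0.1348]
h1 [0.5811 0.1553 0.0563]
tab [0.6114 0.0136 0.0557]
foot [ 0.6411 -0.2168  0.0138]
cap [0.1615 0.0857 1.0141] [0.6213 0.1165 0.1253] 306
cap2 [0.2055 0.3919 1.0568] [0.6565 0.4014 0.0765] 360
```

View pics/crops0.png

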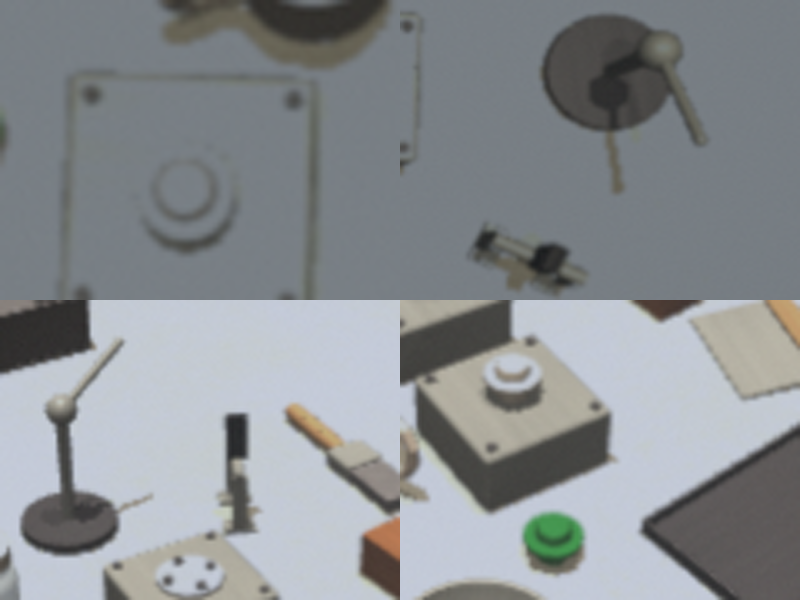

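The crops confirm it: the white cap with its brim on the bolted housing at top (258,188) is the one to pull. The twin housing carries only a bolted plate. Next I measure the geometry.

```bash
python3 - <<'E'
from h import *
def rect(m,k=''):
    (c,s,a)=cv2.minAreaRect((m[:,:2]*1000).astype(np.float32)); print(k,'center',np.round(c,1),'size',np.round(s,1),'ang',round(a,1),len(m))
for t in('top0','scene0'):
    P=np.load(f'pics/{t}_P.npy').reshape(-1,3); print(t)
    def near(x,y,r,z0,z1): return P[(np.hypot(P[:,0]-x,P[:,1]-y)<r)&(P[:,2]>z0)&(P[:,2]<z1)]
    for z0,z1 in((.1,.112),(.07,.112),(.055,.07),(.02,.055),(.004,.02)):
        m=near(.485,-.165,.06,z0,z1)
        if len(m)>3:
            print(z0,z1,len(m),m.mean(0).round(4)); rect(m)
            if len(m)<25: print(m.round(3).tolist())
    for k,z0,z1 in(('dome',.081,.09),('brim',.0725,.079)):
        m=near(.625,.117,.04,z0,z1); print(k,len(m),m.mean(0).round(4)); rect(m,k)
    m=near(.625,.117,.09,.052,.059); rect(m,'housing')
    m=near(.659,.405,.04,.02,.06); rect(m,'cap2')
    m=near(.64,-.22,.06,.009,.02); rect(m,'foot'); print(np.median(m,0))
    m=near(.63,-.23,.06,.11,.145); rect(m,'ball')
    m=near(.6,-.24,.12,.145,.19); print('peg',m[np.argsort(m[:,2])].round(3)[::max(1,len(m)//12)].tolist())
    m=near(.506,.297,.15,.009,.02); rect(m,'traywall')
E
```

```text
top0
0.1 0.112 59 [ 0.4891 -0.1758  0.1052]
 center [ 489.3 -176.1] size [11.7 19.9] ang 63.2 59
0.07 0.112 89 [ 0.489  -0.1742  0.0984]
 center [ 489.4 -175.8] size [12.3 20.1] ang 63.2 89
0.055 0.07 121 [ 0.4906 -0.1727  0.0631]
 center [ 488.3 -175.7] size [67.3 16.2] ang 65.0 121
0.02 0.055 30 [ 0.4946 -0.1607  0.0393]
 center [ 489.2 -175.8] size [67.  13.7] ang 65.4 30
0.004 0.02 105 [ 0.4837 -0.17    0.0067]
 center [ 485.2 -160.9] size [111.1  96.8] ang 37.1 105
dome 103 [0.628  0.1201 0.0845]
dome center [628.1 120. ] size [24.1 21.6] ang 1.4 103
brim 193 [0.6274 0.1194 0.0757]
brim center [628.2 119.5] size [43.5 41.2] ang 2.5 193
housing center [628.1 119.8] size [109.5 110. ] ang 0.9 1883
cap2 center [663.  415.3] size [59.3 61.5] ang 46.8 564
foot center [ 632.7 -230.6] size [88.5 80.5] ang 16.2 906
[ 0.62835611 -0.22907293  0.01209057]
ball center [ 629.8 -235.6] size [35.7 25.6] ang 33.7 171
peg [[0.606, -0.238, 0.146], [0.605, -0.236, 0.148], [0.599, -0.239, 0.151], [0.595, -0.238, 0.154], [0.604, -0.239, 0.157], [0.592, -0.242, 0.159], [0.582, -0.239, 0.161], [0.586,
[... 763 characters left out ...]
brim center [628.6 123.8] size [40.2 42.5] ang 64.9 96
housing center [627.6 122.4] size [115.8 111.9] ang 89.6 1048
cap2 center [661.8 415.5] size [58.9 61.9] ang 56.8 543
foot center [ 634.3 -231.1] size [88.  89.1] ang 62.1 366
[ 0.63822666 -0.22721344  0.01293635]
ball center [ 626.8 -229.9] size [24.9 41.3] ang 82.3 93
peg [[0.612, -0.236, 0.145], [0.606, -0.233, 0.149], [0.601, -0.243, 0.152], [0.599, -0.24, 0.153], [0.593, -0.246, 0.156], [0.592, -0.241, 0.158], [0.591, -0.236, 0.159], [0.581, -0.243, 0.163], [0.585, -0.242, 0.165], [0.58, -0.245, 0.169], [0.573, -0.238, 0.171], [0.57, -0.244, 0.173], [0.574, -0.243, 0.175]]
traywall center [530.6 268.9] size [218.3 202.8] ang 7.2 507
```

```bash
python3 - <<'E'
from h import *
c=load('top0'); hsv=cv2.cvtColor(c['image'],cv2.COLOR_RGB2HSV)
m=((hsv[...,2]<85)).astype(np.uint8); m[:, :130]=0; m[:,222:]=0; m[:190]=0; m[300:]=0
cn=max(cv2.findContours(m,0,2)[0],key=cv2.contourArea)
pts=np.array([onplane(c,*p[0],.014)[:2]*1000 for p in cn],np.float32); print('tray',cv2.minAreaRect(pts))
for t in('top0','scene0'):
    P=np.load(f'pics/{t}_P.npy').reshape(-1,3)
    p=P[(np.hypot(P[:,0]-.6,P[:,1]+.24)<.06)&(P[:,2]>.148)&(P[:,2]<.185)]
    mu=p.mean(0); d=np.linalg.svd(p-mu)[2][0]; d*=-np.sign(d[0])
    print(t,'peg mean',mu.round(4),'dir',d.round(3),'az',np.degrees(np.arctan2(d[1],d[0])),'el',np.degrees(np.arcsin(d[2])), 'end',p[np.argmin(p[:,0])].round(4), len(p))
    print(' at root z: xy',(mu-d*(mu[2]-.125-.0035)/d[2]).round(4))
    b=P[(np.hypot(P[:,0]-.633,P[:,1]+.231)<.02)&(P[:,2]>.1)&(P[:,2]<.145)]
    A=np.c_[2*b,np.ones(len(b))]; s=np.linalg.lstsq(A,(b**2).sum(1),rcond=None)[0]; print(' ball',s[:3].round(4),np.sqrt(s[3]+s[:3]@s[:3]),b.mean(0))
E
```

```text
tray ((504.32586669921875, 298.01983642578125), (168.73800659179688, 130.12901306152344), 6.98613166809082)
top0 peg mean [ 0.5853 -0.2415  0.1627] dir [-0.82  -0.134  0.557] az -170.73426109062328 el 33.86196509116073 end [ 0.5655 -0.2436  0.1727] 86
 at root z: xy [ 0.6356 -0.2333  0.1285]
 ball [ 0.631  -0.234   0.1309] 0.011999574560399805 [ 0.63164026 -0.23237358  0.13478237]
scene0 peg mean [ 0.5863 -0.2405  0.1618] dir [-0.826 -0.174  0.536] az -168.13850158023234 el 32.40222921857352 end [ 0.5657 -0.2457  0.1749] 46
 at root z: xy [ 0.6377 -0.2297  0.1285]
 ball [ 0.6304 -0.2372  0.124 ] 0.018029892170182145 [ 0.63376583 -0.22876844  0.12825674]
```

```bash
cat >> h.py <<'E'
def st():
    s=readout.observe(); w,x,y,z=s['orientation']
    th=np.degrees(np.arctan2(2*(x*y+w*z),1-2*(y*y+z*z)))%360; return s,s['eef_pos'],th
def go(x,y,z,yaw):
    s,p,th=st(); d=(yaw-th+180)%360-180
    t=np.radians(yaw); X=np.array([np.cos(t),np.sin(t)]); Y=np.array([np.sin(t),-np.cos(t)])
    D=np.array([x,y])-p[:2]
    print('t',round(s['t'],2),'pos',p.round(4),'yaw',round(th,1),'turn rad',round(-np.radians(d),3),'shift cm after turn',(np.array([D@X,D@Y,p[2]-z])*100).round(2),'F',s['wrist_force'].round(1),'g',round(s['grip_width'],3),'tilt',s['orientation'].round(4))
E
python3 - <<'E'
from h import *
go(.52,.25,.231,155)
go(.489,-.174,.069,155)
E
```

```text
t 0.1 pos [0.1798 0.5981 0.2305] yaw 163.3 turn rad 0.145 shift cm after turn [-45.55 -17.17  -0.05] F [-0.4 -0.1 -1.1] g 0.997 tilt [-1.000e-04  1.454e-01  9.894e-01 -8.000e-04]
t 0.1 pos [0.1798 0.5981 0.2305] yaw 163.3 turn rad 0.145 shift cm after turn [-60.66 -56.91  16.15] F [-0.4 -0.1 -1.1] g 0.997 tilt [-1.000e-04  1.454e-01  9.894e-01 -8.000e-04]
```

>>> {"name": "jog_arm", "arguments": {
  "steps": [
    [[60,0,0,0,0.07],[60,0,0,0,0.075],[60,-2.0,-0.7,0,0],[60,-3.2,-1.2,0,0],[60,-3.3,-1.3,0,0]]
  ]
}}

```text
t: 0.52
eef_pos: [0.2426, 0.5334, 0.2305]
orientation: [-0.0, 0.215, 0.977, -0.0]
wrist_force: [1.0, 0.6, 0.8]
grip_width: 0.604
```

>>> {"name": "jog_arm", "arguments": {
  "steps": [
    [[60,-3.3,-1.3,0,0],[60,-3.3,-1.3,0,0],[60,-3.3,-1.3,0,0],[60,-3.3,-1.3,0,0],[60,-3.3,-1.3,0,0]]
  ]
}}

```text
t: 0.93
eef_pos: [0.3661, 0.4033, 0.231]
orientation: [-0.0, 0.217, 0.976, -0.0]
wrist_force: [0.4, 0.2, 0.4]
grip_width: 0.599
```

>>> {"name": "jog_arm", "arguments": {
  "steps": [
    [[60,-3.3,-1.3,0,0],[60,-3.3,-1.3,0,0],[60,-3.3,-1.3,0,0],[60,-3.3,-1.3,0,0],[60,-3.3,-1.3,0,0]]
  ]
}}

```text
t: 1.35
eef_pos: [0.4881, 0.2746, 0.231]
orientation: [-0.0, 0.217, 0.976, -0.0]
wrist_force: [0.3, 0.9, 0.6]
grip_width: 0.598
```

```bash
python3 -c "
from h import *
go(.489,-.174,.15,155)"
```

```text
t 1.35 pos [0.4881 0.2746 0.231 ] yaw 155.0 turn rad -0.0 shift cm after turn [-19.05 -40.62   8.1 ] F [0.3 0.9 0.6] g 0.598 tilt [-3.000e-04  2.166e-01  9.763e-01 -2.000e-04]
```

>>> {"name": "jog_arm", "arguments": {
  "steps": [
    [[60,-1.5,-3.2,0,0],[60,-1.5,-3.2,0,0],[60,-1.5,-3.2,0,0],[60,-1.5,-3.2,0,0],[60,-1.5,-3.2,0,0]]
  ]
}}

```text
t: 1.77
eef_pos: [0.4871, 0.0977, 0.231]
orientation: [-0.0, 0.217, 0.976, -0.0]
wrist_force: [1.1, -0.2, 0.1]
grip_width: 0.603
```

>>> {"name": "jog_arm", "arguments": {
  "steps": [
    [[60,-1.5,-3.2,0.5,0],[60,-1.5,-3.2,0.5,0],[60,-1.5,-3.2,1,0],[60,-1.5,-3.2,1,0],[60,-1.5,-3.2,1,0]]
  ]
}}

```text
t: 2.18
eef_pos: [0.4874, -0.0788, 0.1909]
orientation: [0.0, 0.217, 0.976, -0.0]
wrist_force: [0.1, 0.0, -0.1]
grip_width: 0.599
```

>>> {"name": "jog_arm", "arguments": {
  "steps": [
    [[60,-1.5,-3.0,1,0],[60,-1.5,-2.5,1.0,0],[60,-1.0,-2.1,1,0],[60,0,-1,0.5,0],[60,0,0,0,0]]
  ]
}}

```text
t: 2.6
eef_pos: [0.4857, -0.1744, 0.1548]
orientation: [-0.002, 0.219, 0.976, -0.0]
wrist_force: [-0.5, 1.6, -0.2]
grip_width: 0.601
```

```bash
python3 -c "
from h import *
go(.489,-.174,.07,155)
grab('top','top1');grab('scene','scene1')
crop('top1',340,190,470,290,'c1',5)
crop('scene1',190,120,310,220,'c1s',5)
"
```

```text
t 2.6 pos [ 0.4857 -0.1744  0.1548] yaw 154.7 turn rad -0.005 shift cm after turn [-0.28  0.18  8.48] F [-0.5  1.6 -0.2] g 0.601 tilt [-1.700e-03  2.188e-01  9.758e-01 -5.000e-04]
```

View pics/c1s.png

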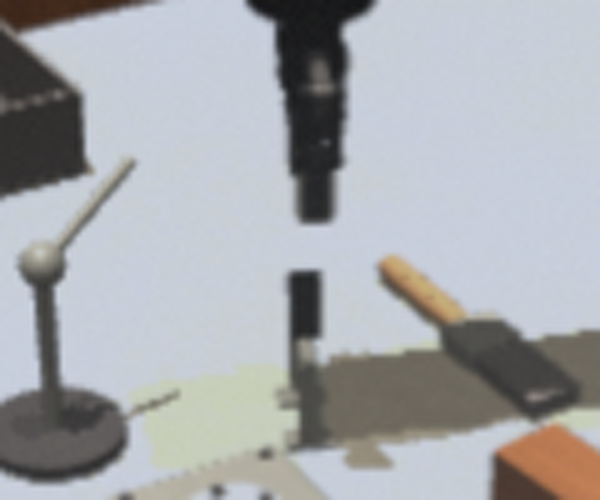

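View pics/c1.png

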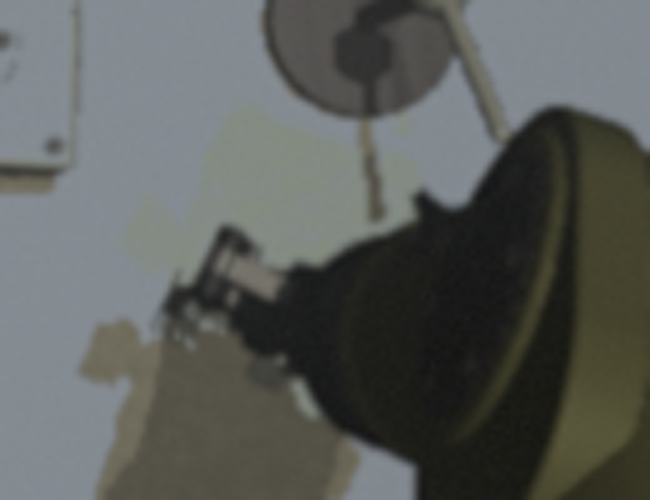

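The scene crop shows the gripper above the black tab (305,300 in the crop), about 2 px too far right. That agrees with the −0.28 cm computed for tool x. I apply it while descending.

>>> {"name": "jog_arm", "arguments": {
  "steps": [
    [[60,-0.3,0.2,0.5,-0.005],[60,0,0,2,0],[60,0,0,2,0],[60,0,0,2,0],[60,0,0,1,0]]
  ]
}}

```text
t: 3.12
eef_pos: [0.4913, -0.1692, 0.0797]
orientation: [-0.001, 0.213, 0.977, 0.0]
wrist_force: [0.1, -0.2, -0.2]
grip_width: 0.599
```

>>> {"name": "jog_arm", "arguments": {
  "steps": [
    [[60,0,0,0.7,0],[60,0,0,0,0]]
  ]
}}

```text
t: 3.28
eef_pos: [0.4912, -0.1703, 0.0734]
orientation: [-0.001, 0.213, 0.977, 0.0]
wrist_force: [-1.0, 0.0, -0.1]
grip_width: 0.6
```

```bash
python3 -c "
from h import *
go(.489,-.174,.07,155)
grab('scene','scene2')
crop('scene2',190,120,310,220,'c2s',5)
"
```

```text
t 3.28 pos [ 0.4912 -0.1703  0.0734] yaw 155.4 turn rad 0.006 shift cm after turn [ 0.04 -0.43  0.34] F [-1.   0.  -0.1] g 0.6 tilt [-8.000e-04  2.134e-01  9.770e-01  2.000e-04]
```

View pics/c2s.png

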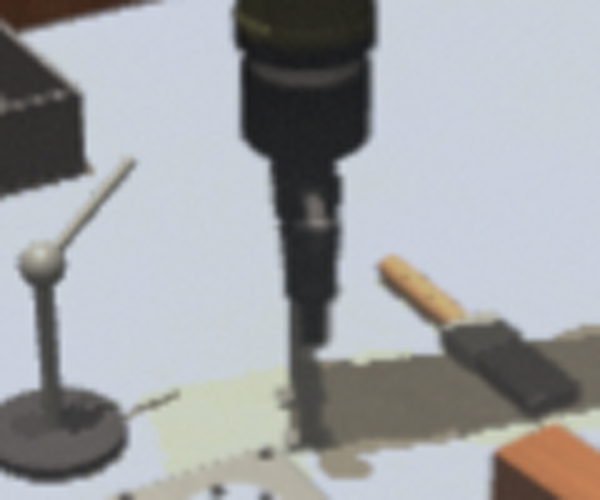

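>>> {"name": "jog_arm", "arguments": {
  "steps": [
    [[60,0,-0.4,0.2,0],[40,0,0,0,0],[25,0,0,0,0],[10,0,0,0,0],[0,0,0,0,0]]
  ],
  "newtons": 60
}}

```text
t: 3.75
eef_pos: [0.4898, -0.1754, 0.0727]
orientation: [0.0, 0.214, 0.977, -0.0]
wrist_force: [-1.2, -0.3, 2.0]
grip_width: 0.135
```

>>> {"name": "jog_arm", "arguments": {
  "steps": [
    [[0,0,0,0,0],[0,0,0,0,0],[0,0,0,-0.5,0],[0,0,0,-1.5,0],[0,0,0,-2,0]]
  ]
}}

```text
t: 4.17
eef_pos: [0.4883, -0.1745, 0.1115]
orientation: [-0.002, 0.214, 0.977, 0.0]
wrist_force: [-0.3, -0.3, -2.0]
grip_width: 0.132
```

```bash
python3 -c "
from h import *
go(.578,.12,.16,180)
grab('scene','scene3');grab('top','top3')
crop('scene3',190,90,310,190,'c3s',5)
crop('top3',340,190,470,290,'c3t',5)
"
```

```text
t 4.17 pos [ 0.4883 -0.1745  0.1115] yaw 155.3 turn rad -0.431 shift cm after turn [-8.97 29.45 -4.85] F [-0.3 -0.3 -2. ] g 0.132 tilt [-2.000e-03  2.141e-01  9.768e-01  3.000e-04]
```

View pics/c3s.png

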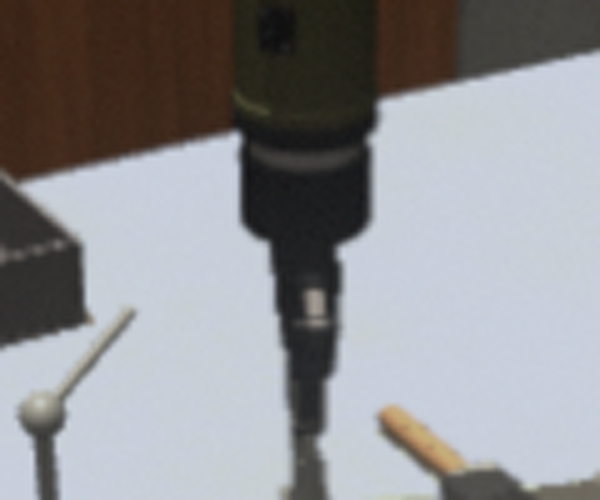

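>>> {"name": "jog_arm", "arguments": {
  "steps": [
    [[0,0,0,-2,-0.08],[0,0,0,-2,-0.1],[0,0,0,-2,-0.1],[0,0,0,-1,-0.1],[0,0,0,0,-0.05]]
  ]
}}

```text
t: 4.68
eef_pos: [0.4905, -0.1753, 0.184]
orientation: [0.001, -0.002, 1.0, -0.0]
wrist_force: [0.1, -0.1, -2.0]
grip_width: 0.128
```

>>> {"name": "jog_arm", "arguments": {
  "steps": [
    [[0,0,1,0,0],[0,-1,2,0,0],[0,-1,3,0,0],[0,-1,3,0,0],[0,-1,3,0,0]]
  ]
}}

```text
t: 5.1
eef_pos: [0.5292, -0.0531, 0.1812]
orientation: [-0.001, 0.002, 1.0, 0.0]
wrist_force: [-0.4, -0.1, -1.8]
grip_width: 0.128
```

>>> {"name": "jog_arm", "arguments": {
  "steps": [
    [[0,-1,3,0,0],[0,-1,3,0,0],[0,-1,3,0,0],[0,-1,3,0,0],[0,-1,3,0,0]]
  ]
}}

```text
t: 5.52
eef_pos: [0.5792, 0.0972, 0.181]
orientation: [-0.001, 0.002, 1.0, -0.0]
wrist_force: [0.2, 0.3, -1.6]
grip_width: 0.132
```

>>> {"name": "jog_arm", "arguments": {
  "steps": [
    [[0,0,1.5,0,0],[0,0,0.8,0,0],[0,0,0,0,0],[0,0,0,0,0]]
  ]
}}

```text
t: 5.85
eef_pos: [0.5793, 0.117, 0.1815]
orientation: [-0.001, 0.001, 1.0, -0.001]
wrist_force: [0.3, -1.3, -1.7]
grip_width: 0.129
```

```bash
python3 -c "
from h import *
go(.578,.12,.16,180)
grab('scene','scene4');grab('top','top4')
crop('scene4',190,170,340,282,'c4s',5)
crop('top4',200,130,330,230,'c4t',5)
"
```

```text
t 5.85 pos [0.5793 0.117  0.1815] yaw 179.9 turn rad -0.002 shift cm after turn [0.13 0.3  2.15] F [ 0.3 -1.3 -1.7] g 0.129 tilt [-8.0e-04  1.2e-03  1.0e+00 -6.0e-04]
```

View pics/c4s.png

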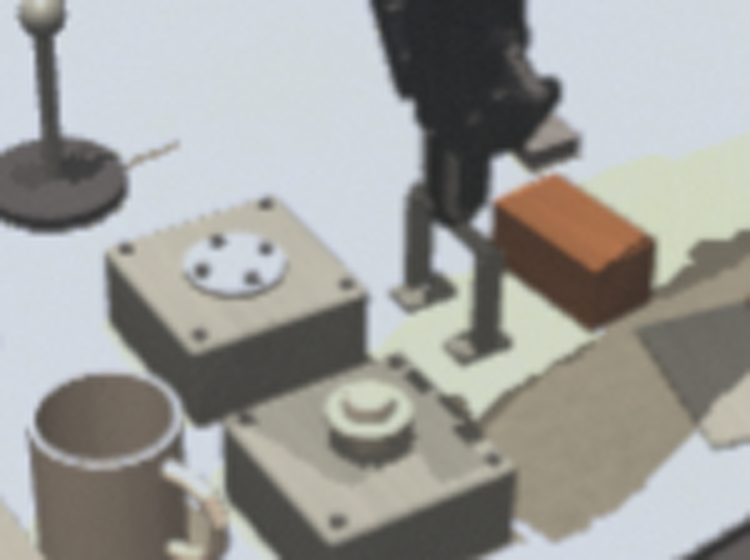

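View pics/c4t.png

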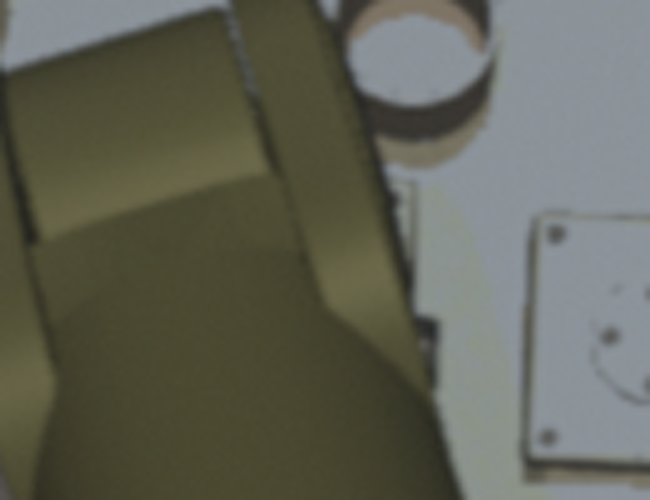

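The scene crop shows the puller hanging upright in the gripper, its arms at crop (420,235) and (487,300), in line with the cap at crop (370,405). I'll measure the puller relative to the cap in this one view.

```bash
python3 - <<'E'
from h import *
c=load('scene4'); P=cloud(c).reshape(-1,3)
m=P[(P[:,0]>.53)&(P[:,0]<.625)&(P[:,1]>.06)&(P[:,1]<.19)&(P[:,2]>.088)&(P[:,2]<.18)]
for lo in np.arange(.095,.175,.01):
    q=m[(m[:,2]>=lo)&(m[:,2]<lo+.01)]
    for s,nm in((q[q[:,1]<.117],'R'),(q[q[:,1]>=.117],'L')):
        if len(s): print(round(lo,3),nm,len(s),'x',np.percentile(s[:,0],[0,50,100]).round(4),'y',np.percentile(s[:,1],[0,50,100]).round(4))
q=P[(abs(P[:,0]-.628)<.03)&(abs(P[:,1]-.12)<.03)&(P[:,2]>.081)&(P[:,2]<.09)]; print('dome',q.min(0),q.max(0),q.mean(0))
E
```

```text
0.105 R 38 x [0.564  0.5784 0.5928] y [0.0846 0.0955 0.1043]
0.105 L 34 x [0.5644 0.5848 0.5939] y [0.1334 0.1465 0.1527]
0.115 R 41 x [0.5636 0.5808 0.5927] y [0.0868 0.0915 0.105 ]
0.115 L 29 x [0.5654 0.582  0.5932] y [0.1344 0.1499 0.1536]
0.125 R 21 x [0.5713 0.5799 0.5858] y [0.0851 0.0899 0.0938]
0.125 L 23 x [0.5715 0.5791 0.5865] y [0.1458 0.1506 0.1528]
0.135 R 17 x [0.5733 0.583  0.5866] y [0.0835 0.09   0.0956]
0.135 L 21 x [0.5712 0.5795 0.5871] y [0.1464 0.1508 0.1531]
0.145 R 21 x [0.5729 0.5815 0.5856] y [0.082  0.0903 0.0948]
0.145 L 18 x [0.572  0.5789 0.5859] y [0.1455 0.1505 0.153 ]
0.155 R 15 x [0.573  0.582  0.5861] y [0.0847 0.0909 0.0941]
0.155 L 23 x [0.5711 0.5801 0.5862] y [0.1463 0.1507 0.153 ]
0.165 R 21 x [0.5789 0.5828 0.5862] y [0.0839 0.0917 0.104 ]
0.165 L 49 x [0.5696 0.5815 0.589 ] y [0.1177 0.1408 0.1538]
dome [0.61612511 0.10974298 0.08130614] [0.63976514 0.13561285 0.08868461] [0.62868877 0.12300358 0.08509315]
```

>>> {"name": "jog_arm", "arguments": {
  "steps": [
    [[0,0,0.25,1,0],[0,0,0,1.5,0],[0,0,0,1.5,0],[0,0,0,0.9,0],[0,0,0,0,0]]
  ]
}}

```text
t: 6.37
eef_pos: [0.5787, 0.1189, 0.1308]
orientation: [-0.002, 0.002, 1.0, -0.001]
wrist_force: [-0.4, 0.5, -2.6]
grip_width: 0.132
```

```bash
python3 - <<'E'
from h import *
go(.6285,.1195,.1325,180)
c=grab('scene','scene5'); crop('scene5',190,170,340,282,'c5s',5)
P=cloud(c).reshape(-1,3)
m=P[(P[:,0]>.56)&(P[:,0]<.6)&(P[:,1]>.07)&(P[:,1]<.17)&(P[:,2]>.058)&(P[:,2]<.12)]
for s,nm in((m[m[:,1]<.117],'R'),(m[m[:,1]>=.117],'L')):
    a=s[s[:,2]>.075]; print(nm,'arm y',np.percentile(a[:,1],[5,95]).round(4),'x',np.percentile(a[:,0],[2,98]).round(4))
    b=s[(s[:,2]<.07)]; print('lip x',np.percentile(b[:,0],[2,98]).round(4),'y',np.percentile(b[:,1],[2,98]).round(4),'z',np.percentile(b[:,2],[5,25,50,75,95]).round(4))
E
```

```text
t 6.37 pos [0.5787 0.1189 0.1308] yaw 179.8 turn rad -0.003 shift cm after turn [-4.98  0.06 -0.17] F [-0.4  0.5 -2.6] g 0.132 tilt [-2.0e-03  1.7e-03  1.0e+00 -6.0e-04]
R arm y [0.0876 0.0952] x [0.5711 0.5854]
lip x [0.563  0.5932] y [0.0761 0.1069] z [0.0584 0.0617 0.0636 0.0649 0.0666]
L arm y [0.1431 0.1548] x [0.5706 0.5854]
lip x [0.5622 0.5982] y [0.1268 0.1676] z [0.0584 0.0613 0.0628 0.0648 0.068 ]
```

View pics/c5s.png

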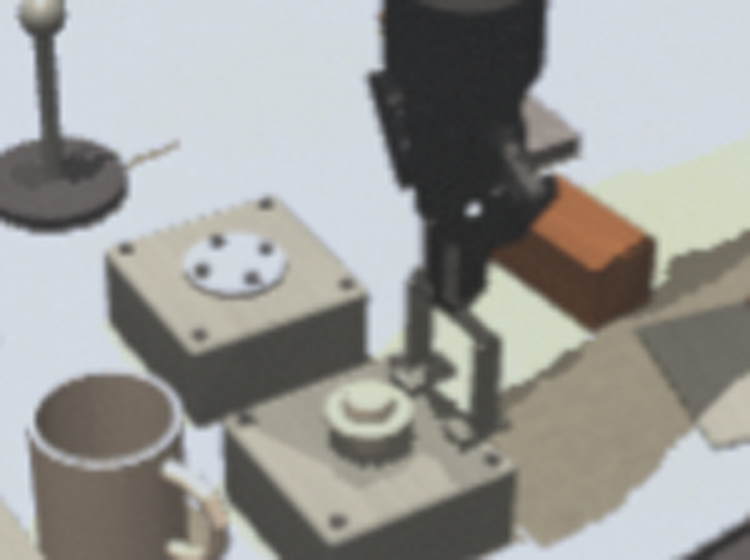

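The lips are at z≈64 mm, centred on y≈0.122 against 0.1225 for the cap, both in the scene frame. I raise 1.5 mm and slide in.

>>> {"name": "jog_arm", "arguments": {
  "steps": [
    [[0,0,0.05,-0.15,0],[0,-0.8,0,0,0],[0,-0.8,0,0,0],[0,-0.8,0,0,0],[0,0,0,0,0]]
  ]
}}

```text
t: 6.83
eef_pos: [0.6066, 0.1205, 0.1352]
orientation: [0.001, 0.001, 1.0, 0.0]
wrist_force: [-0.7, -0.4, -1.9]
grip_width: 0.131
```

>>> {"name": "jog_arm", "arguments": {
  "steps": [
    [[0,-0.8,0,0,0],[0,-0.8,0,0,0],[0,-0.8,0,0,0],[0,0,0,0,0],[0,0,0,0,0]]
  ]
}}

```text
t: 7.25
eef_pos: [0.6285, 0.1205, 0.1344]
orientation: [-0.0, 0.001, 1.0, -0.0]
wrist_force: [-0.4, -1.0, -1.4]
grip_width: 0.133
```

```bash
python3 - <<'E'
from h import *
go(.6285,.1195,.1325,180)
c=grab('scene','scene6'); crop('scene6',190,170,340,282,'c6s',5)
E
```

```text
t 7.25 pos [0.6285 0.1205 0.1344] yaw 179.9 turn rad -0.002 shift cm after turn [-0.   -0.1   0.19] F [-0.4 -1.  -1.4] g 0.133 tilt [-1.e-04  1.e-03  1.e+00 -0.e+00]
```

View pics/c6s.png

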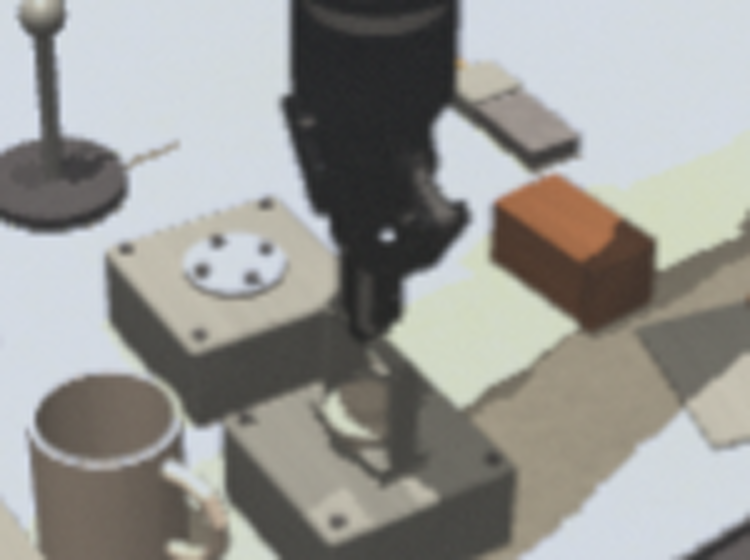

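The cap is between the arms (crop 365,405) and the forces are near zero. I pull straight up slowly.

>>> {"name": "jog_arm", "arguments": {
  "steps": [
    [[0,0,0,-0.2,0],[0,0,0,-0.2,0],[0,0,0,-0.2,0],[0,0,0,-0.2,0],[0,0,0,-0.2,0]]
  ]
}}

```text
t: 7.72
eef_pos: [0.6278, 0.1206, 0.1448]
orientation: [-0.0, 0.001, 1.0, -0.0]
wrist_force: [-0.2, -0.4, -2.4]
grip_width: 0.127
```

>>> {"name": "jog_arm", "arguments": {
  "steps": [
    [[0,0,0,-0.2,0],[0,0,0,-0.2,0],[0,0,0,-0.3,0],[0,0,0,-0.3,0],[0,0,0,-0.3,0]]
  ]
}}

```text
t: 8.13
eef_pos: [0.6282, 0.1206, 0.1583]
orientation: [0.0, 0.001, 1.0, 0.0]
wrist_force: [0.3, -0.1, -2.3]
grip_width: 0.131
```

>>> {"name": "jog_arm", "arguments": {
  "steps": [
    [[0,0,0,-0.4,0],[0,0,0,-0.4,0],[0,0,0,-0.4,0],[0,0,0,-0.4,0],[0,0,0,-0.4,0]]
  ]
}}

```text
t: 8.55
eef_pos: [0.6282, 0.1206, 0.1783]
orientation: [0.0, 0.001, 1.0, -0.0]
wrist_force: [0.4, -0.8, -2.6]
grip_width: 0.132
```

>>> {"name": "jog_arm", "arguments": {
  "steps": [
    [[0,0,0,-0.4,0],[0,0,0,-0.4,0],[0,0,0,-0.4,0],[0,0,0,-0.2,0],[0,0,0,0,0]]
  ]
}}

```text
t: 8.97
eef_pos: [0.6284, 0.1207, 0.1924]
orientation: [0.0, 0.001, 1.0, 0.0]
wrist_force: [0.6, 0.5, -2.0]
grip_width: 0.129
```

```bash
python3 - <<'E'
from h import *
go(.504,.298,.16,180)
c=grab('scene','scene7'); crop('scene7',190,170,340,282,'c7s',5)
E
```

```text
t 8.97 pos [0.6284 0.1207 0.1924] yaw 179.9 turn rad -0.002 shift cm after turn [12.44 17.73  3.24] F [ 0.6  0.5 -2. ] g 0.129 tilt [5.e-04 9.e-04 1.e+00 1.e-04]
```

View pics/c7s.png

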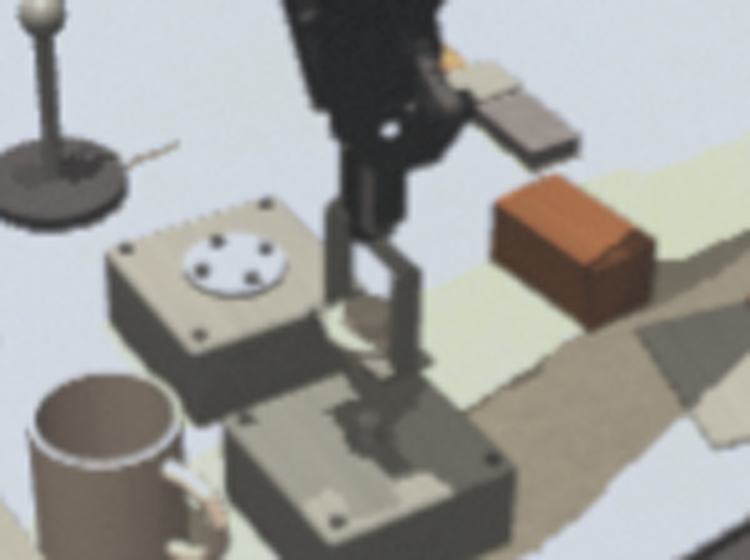

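The cap came off and sits level on the lips (crop 365,325). I carry it to the tray with gentle ramps.

>>> {"name": "jog_arm", "arguments": {
  "steps": [
    [[0,0.23,0.33,0,0],[0,0.46,0.65,0,0],[0,0.69,0.98,0,0],[0,0.92,1.31,0,0],[0,1.15,1.64,0,0]]
  ]
}}

```text
t: 9.43
eef_pos: [0.5928, 0.1707, 0.1916]
orientation: [-0.0, 0.001, 1.0, -0.0]
wrist_force: [-0.3, 0.5, -2.4]
grip_width: 0.13
```

>>> {"name": "jog_arm", "arguments": {
  "steps": [
    [[0,1.15,1.64,0,0],[0,1.15,1.64,0,0],[0,1.15,1.64,0,0],[0,1.15,1.64,0,0],[0,1.15,1.64,0,0]]
  ]
}}

```text
t: 9.85
eef_pos: [0.5342, 0.2543, 0.1919]
orientation: [-0.0, -0.0, 1.0, 0.0]
wrist_force: [0.8, 0.2, -2.0]
grip_width: 0.133
```

>>> {"name": "jog_arm", "arguments": {
  "steps": [
    [[0,1.03,1.47,0,0],[0,0.8,1.15,0,0],[0,0.57,0.82,0,0],[0,0.34,0.49,0,0],[0,0.15,0.2,0,0]]
  ]
}}

```text
t: 10.27
eef_pos: [0.5068, 0.2943, 0.1918]
orientation: [-0.0, 0.0, 1.0, 0.0]
wrist_force: [0.3, -0.0, -2.6]
grip_width: 0.129
```

>>> {"name": "jog_arm", "arguments": {
  "steps": [
    [[0,0,0,0.3,0],[0,0,0,0.6,0],[0,0,0,0.9,0],[0,0,0,0.9,0],[0,0,0,0.9,0]]
  ]
}}

```text
t: 10.68
eef_pos: [0.5077, 0.2923, 0.1544]
orientation: [-0.0, 0.002, 1.0, -0.0]
wrist_force: [0.4, 0.2, -2.1]
grip_width: 0.131
```

```bash
python3 - <<'E'
from h import *
go(.504,.298,.11,180)
c=grab('scene','scene8'); crop('scene8',270,220,420,332,'c8s',5)
P=cloud(c).reshape(-1,3)
m=P[(abs(P[:,0]-.504)<.08)&(abs(P[:,1]-.298)<.06)&(P[:,2]<.14)]
for lo in np.arange(-.006,.14,.006):
    q=m[(m[:,2]>=lo)&(m[:,2]<lo+.006)]
    if len(q)>2: print(round(lo,3),len(q),'x',np.percentile(q[:,0],[3,97]).round(4),'y',np.percentile(q[:,1],[3,97]).round(4))
E
```

```text
t 10.68 pos [0.5077 0.2923 0.1544] yaw 179.8 turn rad -0.003 shift cm after turn [0.37 0.57 4.44] F [ 0.4  0.2 -2.1] g 0.131 tilt [-4.0e-04  1.5e-03  1.0e+00 -4.0e-04]
-0.006 10 x [0.4299 0.5836] y [0.3305 0.3572]
0.0 1673 x [0.4303 0.5754] y [0.2449 0.3539]
0.006 392 x [0.4296 0.5818] y [0.2402 0.3543]
0.012 71 x [0.4245 0.5832] y [0.2386 0.3572]
0.018 5 x [0.4383 0.5696] y [0.2397 0.2621]
0.072 9 x [0.5128 0.5185] y [0.2902 0.2987]
0.078 8 x [0.4967 0.522 ] y [0.2694 0.3247]
0.084 77 x [0.4934 0.527 ] y [0.2614 0.3259]
0.09 121 x [0.491  0.5283] y [0.2635 0.3247]
0.096 78 x [0.499  0.5198] y [0.2637 0.3256]
0.102 43 x [0.5002 0.5183] y [0.2627 0.3253]
0.108 22 x [0.5023 0.5156] y [0.2609 0.326 ]
0.114 28 x [0.5004 0.5166] y [0.2605 0.3263]
0.12 25 x [0.5017 0.5153] y [0.2623 0.3264]
0.126 24 x [0.4996 0.5152] y [0.2605 0.326 ]
0.132 25 x [0.5008 0.5158] y [0.2608 0.3256]
```

View pics/c8s.png

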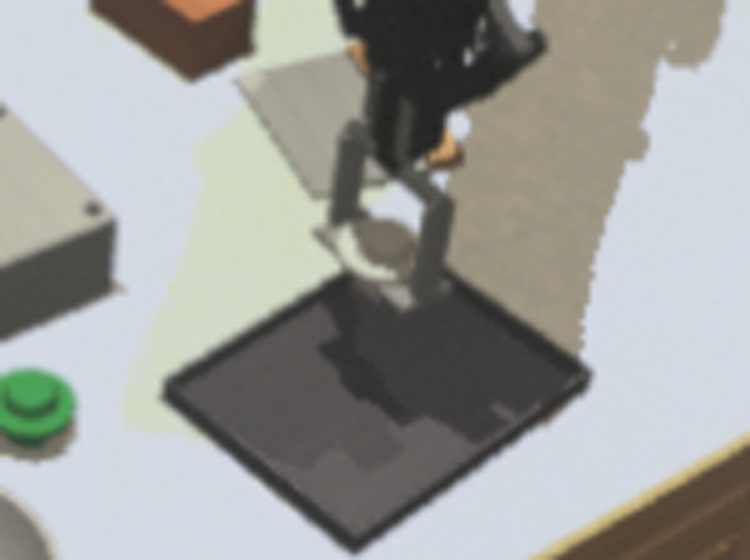

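>>> {"name": "jog_arm", "arguments": {
  "steps": [
    [[0,0,0,1.0,0],[0,0,0,1.0,0],[0,0,0,1.0,0],[0,0,0,1.0,0],[0,0,0,0.8,0]]
  ]
}}

```text
t: 11.15
eef_pos: [0.5072, 0.293, 0.1063]
orientation: [-0.0, 0.001, 1.0, -0.0]
wrist_force: [-0.3, -0.6, -1.9]
grip_width: 0.131
```

>>> {"name": "jog_arm", "arguments": {
  "steps": [
    [[0,0,0,0.6,0],[0,0,0,0.4,0],[0,0,0,0.3,0],[0,0,0,0.2,0],[0,0,0,0.2,0]]
  ]
}}

```text
t: 11.57
eef_pos: [0.5078, 0.2934, 0.0909]
orientation: [0.0, 0.001, 1.0, 0.0]
wrist_force: [-0.6, 0.3, -3.3]
grip_width: 0.133
```

>>> {"name": "jog_arm", "arguments": {
  "steps": [
    [[0,0,0,0.2,0],[0,0,0,0.2,0],[0,0,0,0.2,0],[0,0,0,0.2,0],[0,0,0,0,0]]
  ]
}}

```text
t: 11.98
eef_pos: [0.5074, 0.2931, 0.0825]
orientation: [-0.0, 0.001, 1.0, -0.0]
wrist_force: [-0.6, -0.1, -2.2]
grip_width: 0.133
```

```bash
python3 - <<'E'
from h import *
go(.504,.298,.0815,180)
c=grab('scene','scene9'); crop('scene9',270,220,420,332,'c9s',5)
P=cloud(c).reshape(-1,3)
m=P[(abs(P[:,0]-.504)<.05)&(abs(P[:,1]-.298)<.05)&(P[:,2]<.07)]
for lo in np.arange(-.004,.06,.004):
    q=m[(m[:,2]>=lo)&(m[:,2]<lo+.004)]
    if len(q)>2: print(round(lo,3),len(q),'x',np.percentile(q[:,0],[3,97]).round(4),'y',np.percentile(q[:,1],[3,97]).round(4))
E
```

```text
t 11.98 pos [0.5074 0.2931 0.0825] yaw 179.9 turn rad -0.002 shift cm after turn [0.34 0.49 0.1 ] F [-0.6 -0.1 -2.2] g 0.133 tilt [-2.e-04  9.e-04  1.e+00 -1.e-04]
-0.004 3 x [0.4963 0.5317] y [0.3296 0.3366]
0.0 318 x [0.4566 0.551 ] y [0.2526 0.3468]
0.004 463 x [0.4591 0.5526] y [0.251  0.3449]
0.008 18 x [0.4664 0.5416] y [0.253  0.3454]
0.012 45 x [0.4929 0.5224] y [0.2595 0.3265]
0.016 32 x [0.4946 0.5225] y [0.2623 0.3279]
0.02 33 x [0.4984 0.5274] y [0.2632 0.3267]
0.024 95 x [0.4866 0.5272] y [0.2642 0.3269]
0.028 37 x [0.5006 0.5203] y [0.2642 0.3265]
0.032 64 x [0.4969 0.5182] y [0.2649 0.326 ]
0.036 28 x [0.5008 0.5156] y [0.2605 0.3276]
0.04 12 x [0.5004 0.5149] y [0.2628 0.327 ]
0.044 17 x [0.5007 0.5159] y [0.2626 0.3278]
0.048 14 x [0.5005 0.5141] y [0.2614 0.3266]
0.052 11 x [0.5008 0.5144] y [0.2628 0.3267]
0.056 14 x [0.5022 0.5151] y [0.262 0.328]
```

View pics/c9s.png

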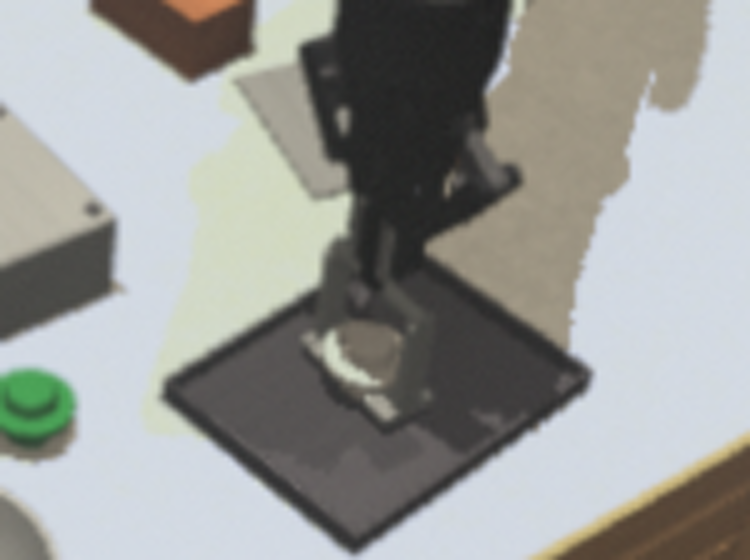

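The cap stands on the tray floor: brim top at 24 mm and dome at 33 mm, as expected, with the lips free at about 15 mm. I draw out toward −x (tool +x).

>>> {"name": "jog_arm", "arguments": {
  "steps": [
    [[0,0,0,0.1,0],[0,0.3,0,0,0],[0,0.6,0,0,0],[0,0.6,0,0,0],[0,0.6,0,0,0]]
  ]
}}

```text
t: 12.45
eef_pos: [0.4856, 0.2933, 0.0818]
orientation: [-0.0, 0.001, 1.0, -0.0]
wrist_force: [0.1, -0.3, -2.7]
grip_width: 0.135
```

>>> {"name": "jog_arm", "arguments": {
  "steps": [
    [[0,0.6,0,0,0],[0,0.6,0,0,0],[0,0.6,0,0,0],[0,0.6,0,0,0],[0,0.2,0,0,0]]
  ]
}}

```text
t: 12.87
eef_pos: [0.4592, 0.2934, 0.0818]
orientation: [-0.0, 0.001, 1.0, -0.0]
wrist_force: [-0.3, -0.4, -2.2]
grip_width: 0.129
```

```bash
python3 - <<'E'
from h import *
go(.504,.298,.2,180)
c=grab('scene','scene10'); crop('scene10',270,220,420,332,'c10s',5)
P=cloud(c).reshape(-1,3)
m=P[(abs(P[:,0]-.504)<.08)&(abs(P[:,1]-.298)<.05)&(P[:,2]<.07)]
for lo in np.arange(.008,.04,.004):
    q=m[(m[:,2]>=lo)&(m[:,2]<lo+.004)]; 
    for s in (q[q[:,0]<.48],q[q[:,0]>=.48]):
        if len(s)>2: print(round(lo,3),len(s),'x',np.percentile(s[:,0],[3,97]).round(4),'y',np.percentile(s[:,1],[3,97]).round(4))
E
```

```text
t 12.87 pos [0.4592 0.2934 0.0818] yaw 179.9 turn rad -0.001 shift cm after turn [ -4.48   0.46 -11.82] F [-0.3 -0.4 -2.2] g 0.129 tilt [-4.e-04  5.e-04  1.e+00 -1.e-04]
0.008 26 x [0.4243 0.4719] y [0.2501 0.3316]
0.008 27 x [0.4914 0.5825] y [0.2504 0.3457]
0.012 68 x [0.4245 0.4731] y [0.2612 0.3276]
0.012 12 x [0.5392 0.584 ] y [0.3105 0.3464]
0.016 59 x [0.4246 0.4737] y [0.2584 0.3275]
0.02 11 x [0.4525 0.4716] y [0.2649 0.3273]
0.02 25 x [0.4862 0.5281] y [0.2868 0.3131]
0.024 17 x [0.451  0.4653] y [0.2618 0.327 ]
0.024 90 x [0.4868 0.5275] y [0.2722 0.3138]
0.028 16 x [0.4538 0.4661] y [0.2628 0.3278]
0.028 26 x [0.5025 0.5243] y [0.2815 0.3055]
0.032 10 x [0.4504 0.465 ] y [0.2617 0.3277]
0.032 50 x [0.4978 0.5183] y [0.2815 0.3042]
0.036 15 x [0.4509 0.4665] y [0.2627 0.3278]
0.036 11 x [0.4978 0.5134] y [0.2858 0.3013]
```

View pics/c10s.png

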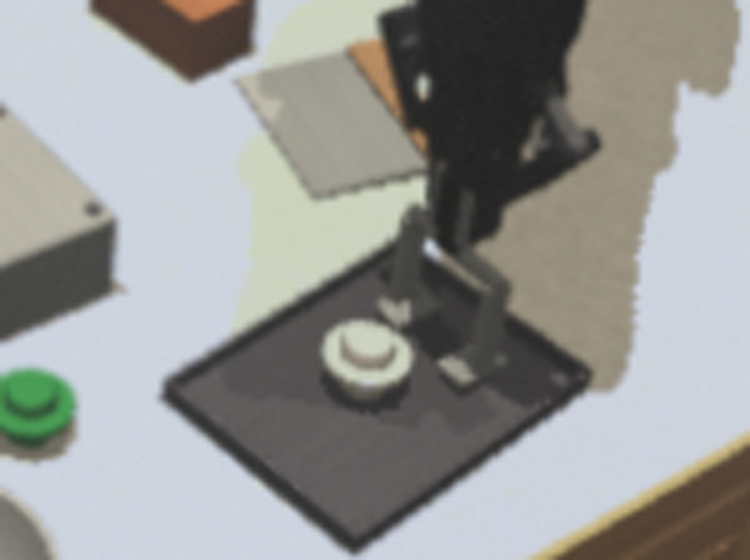

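The cap stands upright at (0.507, 0.293), seen at crop (367,355), and the puller is clear of the brim by about 11 mm. I lift and go to the stand.

>>> {"name": "jog_arm", "arguments": {
  "steps": [
    [[0,0,0,-1,0],[0,0,0,-2.5,0],[0,0,0,-3,0],[0,0,0,-3,0],[0,0,0,-3,0]]
  ]
}}

```text
t: 13.33
eef_pos: [0.4607, 0.2931, 0.2089]
orientation: [0.0, 0.001, 1.0, 0.0]
wrist_force: [1.6, 0.4, -1.7]
grip_width: 0.13
```

>>> {"name": "jog_arm", "arguments": {
  "steps": [
    [[0,0,0,-3,-0.03],[0,0,0,-2.3,-0.05],[0,0,0,0,-0.05],[0,0,0,0,-0.055],[0,0,0,0,0]]
  ]
}}

```text
t: 13.75
eef_pos: [0.461, 0.2932, 0.2611]
orientation: [0.001, -0.092, 0.996, 0.0]
wrist_force: [0.5, -0.2, -2.1]
grip_width: 0.129
```

```bash
python3 - <<'E'
from h import *
go(.5956,-.238,.26,190.5)
E
```

```text
t 13.75 pos [0.461  0.2932 0.2611] yaw 190.6 turn rad 0.002 shift cm after turn [ -3.55 -54.68   0.11] F [ 0.5 -0.2 -2.1] g 0.129 tilt [ 9.000e-04 -9.240e-02  9.957e-01  4.000e-04]
```

>>> {"name": "jog_arm", "arguments": {
  "steps": [
    [[0,0,-1.5,-0.5,0],[0,-0.2,-3,-0.5,0],[0,-0.2,-3.2,0,0],[0,-0.2,-3.2,0,0],[0,-0.2,-3.2,0,0]]
  ]
}}

```text
t: 14.17
eef_pos: [0.4942, 0.1546, 0.2701]
orientation: [0.0, -0.091, 0.996, -0.0]
wrist_force: [1.3, -0.1, -1.9]
grip_width: 0.131
```

>>> {"name": "jog_arm", "arguments": {
  "steps": [
    [[0,-0.2,-3.2,0,0],[0,-0.2,-3.2,0,0],[0,-0.2,-3.2,0,0],[0,-0.2,-3.2,0,0],[0,-0.2,-3.2,0,0]]
  ]
}}

```text
t: 14.58
eef_pos: [0.5332, -0.0011, 0.2701]
orientation: [0.0, -0.09, 0.996, 0.0]
wrist_force: [1.2, 0.8, -1.7]
grip_width: 0.131
```

>>> {"name": "jog_arm", "arguments": {
  "steps": [
    [[0,-0.2,-3.2,0,0],[0,-0.2,-3.2,0,0],[0,-0.3,-3.2,0,0],[0,-0.3,-3.2,0,0],[0,-0.3,-3.2,0,0]]
  ]
}}

```text
t: 15.0
eef_pos: [0.5751, -0.1561, 0.27]
orientation: [-0.0, -0.09, 0.996, 0.0]
wrist_force: [1.0, 0.3, -1.6]
grip_width: 0.131
```

>>> {"name": "jog_arm", "arguments": {
  "steps": [
    [[0,-0.3,-2.5,0,0],[0,-0.2,-1.5,0,0],[0,0,-0.8,0,0],[0,0,0,0,0]]
  ]
}}

```text
t: 15.33
eef_pos: [0.5885, -0.202, 0.2694]
orientation: [-0.0, -0.09, 0.996, -0.0]
wrist_force: [0.0, 0.4, -2.1]
grip_width: 0.133
```

```bash
python3 - <<'E'
from h import *
go(.5956,-.238,.26,190.5)
c=grab('scene','scene11'); crop('scene11',150,90,300,202,'c11s',5)
c=grab('top','top11'); crop('top11',360,150,490,250,'c11t',5)
E
```

```text
t 15.33 pos [ 0.5885 -0.202   0.2694] yaw 190.3 turn rad -0.003 shift cm after turn [-0.05 -3.67  0.94] F [ 0.   0.4 -2.1] g 0.133 tilt [-4.000e-04 -9.010e-02  9.959e-01 -0.000e+00]
```

View pics/c11s.png

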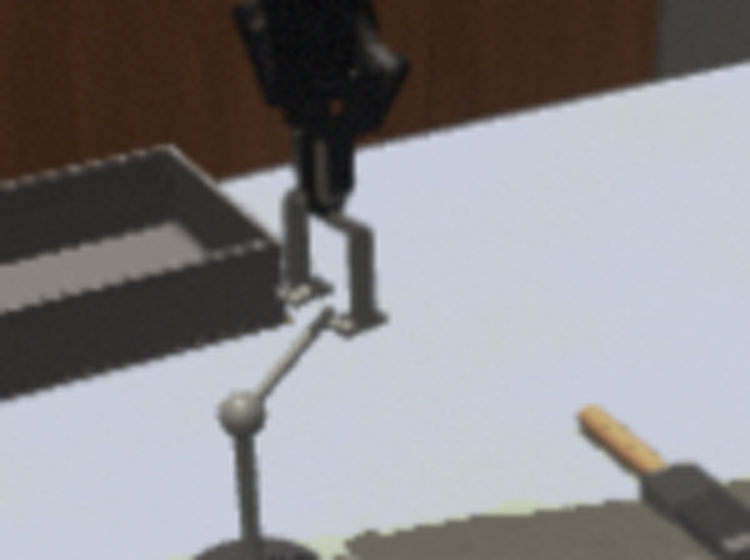

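View pics/c11t.png

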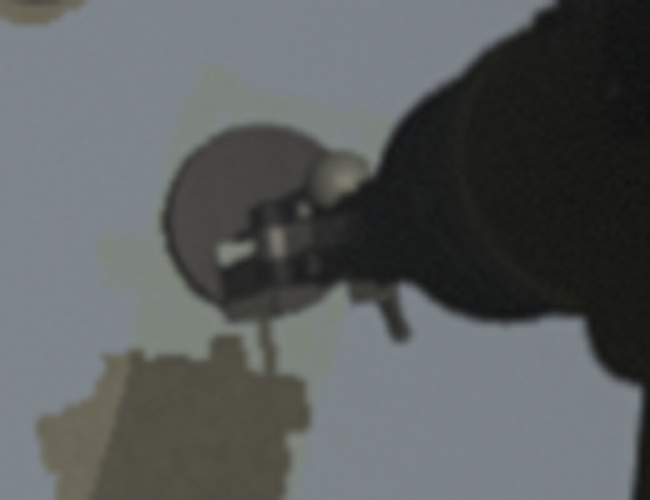

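The puller is upright, above and to the +y side of the peg. The peg tip is at scene crop (327,315). It is 3.7 cm short along tool y, so I finish that move and recheck from the scene depth.

>>> {"name": "jog_arm", "arguments": {
  "steps": [
    [[0,0,-1.5,0,0],[0,0,-1.5,0,0],[0,0,-0.6,0,0],[0,0,0,0,0]]
  ]
}}

```text
t: 15.77
eef_pos: [0.5949, -0.2382, 0.2697]
orientation: [-0.0, -0.09, 0.996, -0.001]
wrist_force: [-0.6, -0.2, -1.6]
grip_width: 0.13
```

```bash
python3 - <<'E'
from h import *
go(.5956,-.238,.26,190.5)
c=grab('scene','scene12'); crop('scene12',150,80,300,192,'c12s',5)
P=cloud(c).reshape(-1,3); s,p,th=st()
t=np.radians(190.5); X=np.array([np.cos(t),np.sin(t)]); Y=np.array([np.sin(t),-np.cos(t)])
q=P[(np.hypot(P[:,0]-p[0],P[:,1]-p[1])<.09)&(P[:,2]>.1)&(P[:,2]<.28)]
r=q[:,:2]-np.array([.633,-.231]); a=r@X; b=r@Y
for lo in np.arange(.11,.27,.01):
    k=(q[:,2]>=lo)&(q[:,2]<lo+.01)
    for kk,nm in((k&(b<-.012),'lo'),(k&(abs(b)<=.012),'mid'),(k&(b>.012),'hi')):
        if kk.sum()>2: print(round(lo,3),nm,kk.sum(),'out',np.percentile(a[kk],[3,50,97]).round(4),'across',np.percentile(b[kk],[3,50,97]).round(4))
E
```

```text
t 15.77 pos [ 0.5949 -0.2382  0.2697] yaw 190.3 turn rad -0.003 shift cm after turn [-0.07  0.01  0.97] F [-0.6 -0.2 -1.6] g 0.13 tilt [-2.000e-04 -9.020e-02  9.959e-01 -7.000e-04]
0.11 mid 8 out [-0.0084 -0.0018  0.0078] across [-0.0003  0.0031  0.008 ]
0.12 mid 25 out [-0.0135 -0.008   0.0074] across [-0.0055  0.0063  0.0112]
0.13 mid 41 out [-0.0117 -0.0007  0.0182] across [-0.0088  0.0022  0.008 ]
0.14 mid 21 out [-0.0042  0.0184  0.0319] across [-0.0049 -0.0012  0.0041]
0.15 mid 19 out [0.0269 0.0368 0.0509] across [-0.0049 -0.0005  0.0022]
0.16 mid 15 out [0.0419 0.0513 0.0611] across [-0.0033  0.      0.0018]
0.17 mid 10 out [0.0561 0.0632 0.0661] across [-0.0021  0.0005  0.0039]
0.19 hi 4 out [0.0255 0.0279 0.0481] across [0.0235 0.0275 0.0315]
0.2 lo 48 out [0.0246 0.0368 0.0543] across [-0.0353 -0.0246 -0.0132]
0.2 hi 40 out [0.0234 0.0343 0.054 ] across [0.0153 0.0307 0.0355]
0.21 lo 17 out [0.0307 0.0369 0.0446] across [-0.0315 -0.0288 -0.0251]
0.21 hi 17 out [0.0319 0.0359 0.0444] across [0.0276 0.0323 0.0373]
0.22 lo 14 out [0.0297 0.0352 0.0445] across [-0.0329 -0.0275
[... 212 characters left out ...]
36 ]
0.24 lo 19 out [0.0313 0.0379 0.0443] across [-0.0319 -0.0279 -0.0239]
0.24 hi 21 out [0.0307 0.037  0.0461] across [0.0268 0.0314 0.035 ]
0.25 lo 12 out [0.0307 0.0335 0.0374] across [-0.034  -0.0272 -0.0186]
0.25 mid 6 out [0.0324 0.0344 0.0369] across [0.002  0.006  0.0108]
0.25 hi 22 out [0.03   0.036  0.0443] across [0.0179 0.0311 0.0357]
0.26 lo 8 out [0.0323 0.0357 0.039 ] across [-0.0329 -0.0252 -0.0148]
0.26 mid 21 out [0.0267 0.0309 0.0467] across [-0.0031  0.0043  0.0105]
0.26 hi 12 out [0.0328 0.0361 0.0404] across [0.0145 0.0231 0.0349]
0.27 mid 16 out [0.0256 0.0283 0.0357] across [-0.0103  0.0015  0.0113]
0.27 hi 12 out [0.0271 0.0357 0.0447] across [0.0135 0.0154 0.0186]
```

View pics/c12s.png

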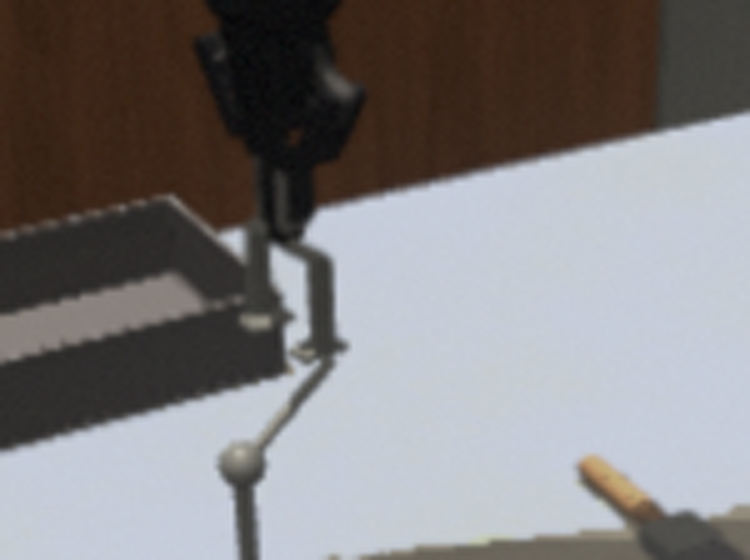

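The puller (across +2 mm, out 38 mm) straddles the peg line. I descend so the slot passes the peg, stop with the bar just above it, then follow the slope in toward the ball.

>>> {"name": "jog_arm", "arguments": {
  "steps": [
    [[0,0,-0.15,0.7,0],[0,0,0,1.3,0],[0,0,0,1.3,0],[0,0,0,1.3,0],[0,0,0,1.3,0]]
  ]
}}

```text
t: 16.23
eef_pos: [0.5954, -0.2364, 0.2098]
orientation: [-0.0, -0.092, 0.996, 0.0]
wrist_force: [-0.1, -0.9, -2.7]
grip_width: 0.133
```

>>> {"name": "jog_arm", "arguments": {
  "steps": [
    [[0,0,0,1,0],[0,0,0,0.8,0],[0,0,0,0.7,0],[0,0,0,0.4,0],[0,0,0,0,0]]
  ]
}}

```text
t: 16.65
eef_pos: [0.5952, -0.2372, 0.181]
orientation: [-0.001, -0.092, 0.996, 0.0]
wrist_force: [-0.9, 0.0, -1.5]
grip_width: 0.133
```

```bash
python3 - <<'E'
from h import *
go(.5956,-.238,.179,190.5)
go(.6222,-.233,.160,190.5)
c=grab('scene','scene13'); crop('scene13',150,100,300,212,'c13s',5)
E
```

```text
t 16.65 pos [ 0.5952 -0.2372  0.181 ] yaw 190.5 turn rad 0.0 shift cm after turn [-0.02 -0.08  0.2 ] F [-0.9  0.  -1.5] g 0.133 tilt [-5.000e-04 -9.150e-02  9.958e-01  3.000e-04]
t 16.65 pos [ 0.5952 -0.2372  0.181 ] yaw 190.5 turn rad 0.0 shift cm after turn [-2.73 -0.08  2.1 ] F [-0.9  0.  -1.5] g 0.133 tilt [-5.000e-04 -9.150e-02  9.958e-01  3.000e-04]
```

View pics/c13s.png

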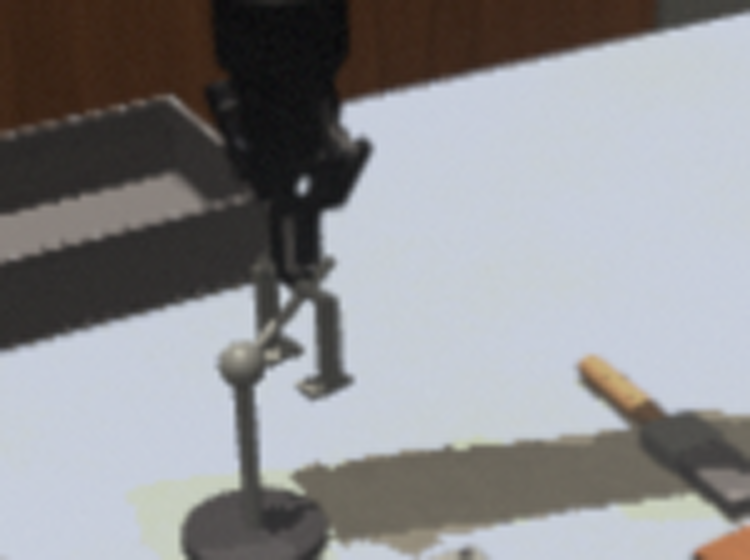

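The peg passes through the arch under the bar, from the ball at crop (242,362) to the tip at (330,265), with no contact force. Next I slide in and down along the peg.

>>> {"name": "jog_arm", "arguments": {
  "steps": [
    [[0,-0.4,-0.05,0.28,0],[0,-0.6,0,0.42,0],[0,-0.6,0,0.42,0],[0,-0.6,0,0.42,0],[0,-0.4,0,0.28,0]]
  ]
}}

```text
t: 17.12
eef_pos: [0.6221, -0.2326, 0.1628]
orientation: [-0.0, -0.092, 0.996, 0.0]
wrist_force: [0.1, -0.2, -3.4]
grip_width: 0.132
```

>>> {"name": "jog_arm", "arguments": {
  "steps": [
    [[0,0,0,0,0],[0,0,0,0.15,0],[0,0,0,0,0]]
  ]
}}

```text
t: 17.37
eef_pos: [0.6209, -0.2333, 0.1618]
orientation: [-0.0, -0.091, 0.996, 0.0]
wrist_force: [-0.7, -0.1, -2.6]
grip_width: 0.13
```

```bash
python3 - <<'E'
from h import *
go(.6222,-.233,.156,190.5)
c=grab('scene','scene14'); crop('scene14',150,100,300,212,'c14s',5)
E
```

```text
t 17.37 pos [ 0.6209 -0.2333  0.1618] yaw 190.5 turn rad -0.0 shift cm after turn [-0.13  0.01  0.58] F [-0.7 -0.1 -2.6] g 0.13 tilt [-3.000e-04 -9.140e-02  9.958e-01  0.000e+00]
```

View pics/c14s.png

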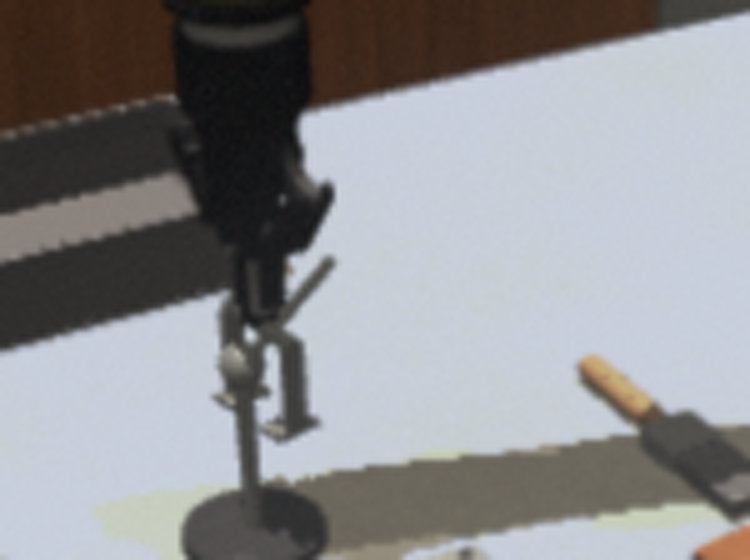

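>>> {"name": "jog_arm", "arguments": {
  "steps": [
    [[0,0,0,0.15,0],[0,0,0,0.15,0],[0,0,0,0,0]]
  ]
}}

```text
t: 17.67
eef_pos: [0.6209, -0.2333, 0.1589]
orientation: [-0.0, -0.091, 0.996, 0.0]
wrist_force: [-0.6, 0.4, -2.0]
grip_width: 0.134
```

>>> {"name": "jog_arm", "arguments": {
  "steps": [
    [[0,0,0,0.1,0],[0,0,0,0.1,0],[0,0,0,0,0]]
  ]
}}

```text
t: 17.92
eef_pos: [0.6211, -0.2333, 0.157]
orientation: [-0.0, -0.091, 0.996, -0.0]
wrist_force: [0.6, -0.0, -1.6]
grip_width: 0.131
```

>>> {"name": "jog_arm", "arguments": {
  "steps": [
    [[0,0,0,0.1,0],[0,0,0,0,0]]
  ]
}}

```text
t: 18.08
eef_pos: [0.6217, -0.2333, 0.1564]
orientation: [0.001, -0.091, 0.996, -0.0]
wrist_force: [1.7, -0.1, -1.4]
grip_width: 0.127
```

>>> {"name": "jog_arm", "arguments": {
  "steps": [
    [[0,0,0,0.1,0],[0,0,0,0,0]]
  ]
}}

```text
t: 18.25
eef_pos: [0.6221, -0.2333, 0.1558]
orientation: [0.001, -0.092, 0.996, -0.0]
wrist_force: [2.3, 0.9, 1.8]
grip_width: 0.132
```

>>> {"name": "jog_arm", "arguments": {
  "steps": [
    [[0,0,0,0.1,0],[0,0,0,0,0]]
  ]
}}

```text
t: 18.42
eef_pos: [0.6226, -0.2332, 0.1553]
orientation: [0.002, -0.092, 0.996, -0.0]
wrist_force: [2.8, 0.8, 5.5]
grip_width: 0.132
```

Contact is felt at TCP z≈0.156, the height predicted for the bar resting on the peg. I relieve it slightly and open gradually.

>>> {"name": "jog_arm", "arguments": {
  "steps": [
    [[0,0,0,-0.1,0],[0,0,0,0,0],[16,0,0,0,0],[18,0,0,0,0],[20,0,0,0,0]]
  ]
}}

```text
t: 18.83
eef_pos: [0.6201, -0.2333, 0.1544]
orientation: [-0.001, -0.091, 0.996, 0.0]
wrist_force: [-1.1, 0.5, -0.1]
grip_width: 0.199
```

```bash
python3 - <<'E'
from h import *
go(.6222,-.233,.156,190.5)
c=grab('scene','scene15'); crop('scene15',150,100,300,212,'c15s',5)
E
```

```text
t 18.83 pos [ 0.6201 -0.2333  0.1544] yaw 190.5 turn rad -0.0 shift cm after turn [-0.22 -0.01 -0.16] F [-1.1  0.5 -0.1] g 0.199 tilt [-1.200e-03 -9.130e-02  9.958e-01  3.000e-04]
```

View pics/c15s.png

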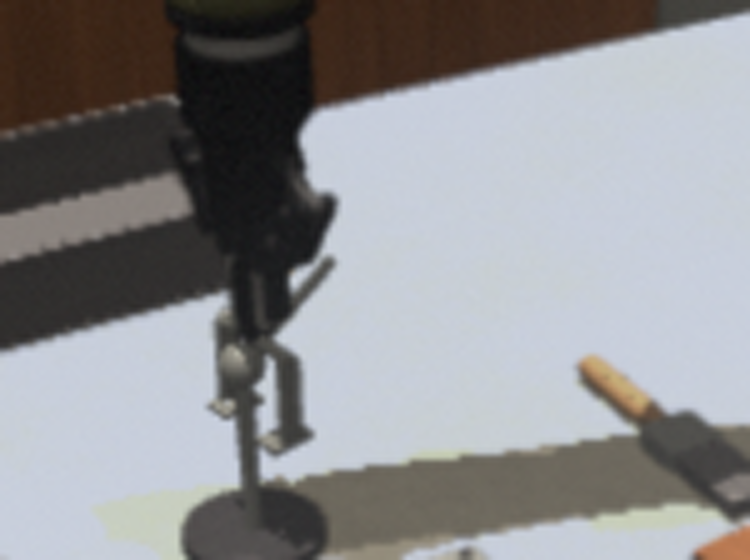

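The puller hangs by its bar on the peg close to the ball. I open wider and withdraw straight up.

>>> {"name": "jog_arm", "arguments": {
  "steps": [
    [[26,0,0,0,0],[34,0,0,0,0],[42,0,0,0,0],[50,0,0,0,0],[50,0,0,0,0]]
  ]
}}

```text
t: 19.3
eef_pos: [0.6211, -0.2333, 0.1551]
orientation: [-0.0, -0.091, 0.996, -0.0]
wrist_force: [-0.3, 1.0, 0.7]
grip_width: 0.5
```

>>> {"name": "jog_arm", "arguments": {
  "steps": [
    [[50,0,0,-0.3,0],[50,0,0,-0.8,0],[50,0,0,-1,0],[50,0,0,-1.5,0],[50,0,0,-2,0]]
  ]
}}

```text
t: 19.72
eef_pos: [0.6207, -0.2331, 0.2117]
orientation: [-0.001, -0.091, 0.996, 0.0]
wrist_force: [-0.6, 0.4, 0.7]
grip_width: 0.5
```

>>> {"name": "jog_arm", "arguments": {
  "steps": [
    [[50,0,0,-3,0],[50,0,0,-3,0],[50,0,0,-3,0],[50,0,0,-2,0],[50,0,0,0,0]]
  ]
}}

```text
t: 20.13
eef_pos: [0.6228, -0.2338, 0.328]
orientation: [0.004, -0.091, 0.996, -0.002]
wrist_force: [0.1, -0.1, 0.5]
grip_width: 0.502
```

>>> {"name": "jog_arm", "arguments": {
  "steps": [
    [[50,1.5,1,0,0],[50,3,2,0,0],[50,3,2,0,0],[50,3,2,0,0],[50,3,2,0,0]]
  ]
}}

```text
t: 20.55
eef_pos: [0.4703, -0.1686, 0.3214]
orientation: [0.0, -0.091, 0.996, -0.0]
wrist_force: [0.3, -0.3, 0.2]
grip_width: 0.498
```

>>> {"name": "jog_arm", "arguments": {
  "steps": [
    [[50,1.5,2,0,0],[50,0,1,0,0],[50,0,0,0,0],[50,0,0,0,0],[50,0,0,0,0]]
  ]
}}

```text
t: 20.97
eef_pos: [0.4528, -0.1433, 0.3212]
orientation: [0.0, -0.091, 0.996, -0.0]
wrist_force: [-0.3, -0.3, 0.2]
grip_width: 0.499
```

```bash
python3 - <<'E'
from h import *
go(.6222,-.233,.156,190.5)
c=grab('scene','scene16'); crop('scene16',150,100,300,212,'c16s',5)
c=grab('top','top16')
E
```

```text
t 20.97 pos [ 0.4528 -0.1433  0.3212] yaw 190.5 turn rad -0.0 shift cm after turn [-15.02 -11.91  16.52] F [-0.3 -0.3  0.2] g 0.499 tilt [ 3.000e-04 -9.140e-02  9.958e-01 -3.000e-04]
```

View pics/c16s.png

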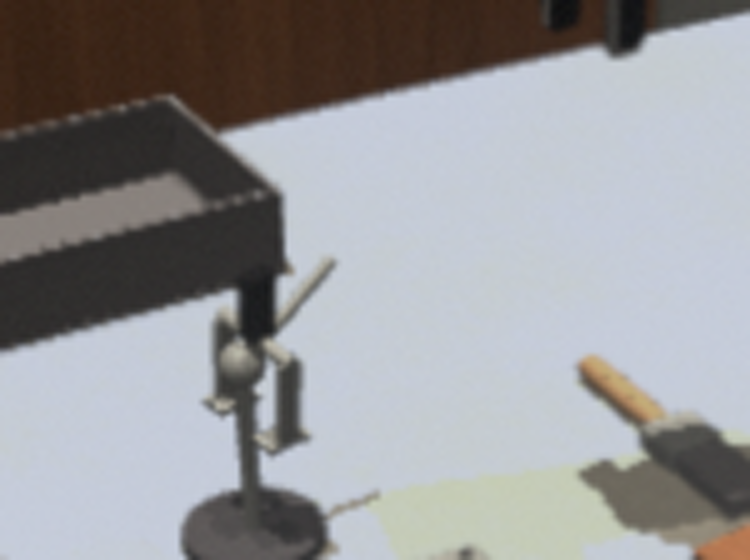

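View pics/scene16.png

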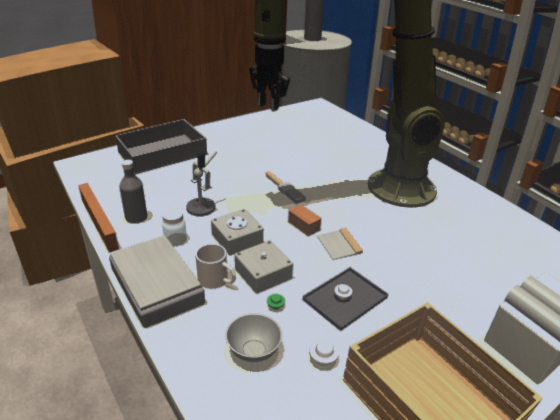

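View pics/top16.png

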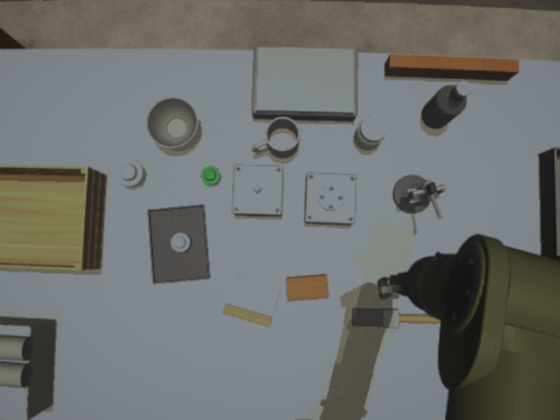

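The scene view shows the puller hanging upright on the peg at (200,180), the cap upright in the tray at (343,291), and the spout bare at (264,256). The gripper is well clear. One check that the puller is still and the bystanders unmoved, then I hand in.

```bash
python3 - <<'E'
from h import *
a=load('scene16'); b=grab('scene','scene17')
d=np.abs(a['image'].astype(int)-b['image']).max(2); print('puller region diff',d[130:220,180:230].max(),'tray',d[270:325,300:390].max())
t0=load('top0'); t=grab('top','top17')
P=cloud(t); print('cap dome',P[242,180].round(4))
for n,(u,v) in dict(mug=(283,137),jar=(372,130),block=(306,288),cap2=(131,173),green=(210,175),scraper=(248,315)).items():
    A=t0['image'][v-25:v+26,u-25:u+26].astype(int);B=t['image'][v-25:v+26,u-25:u+26]; print(n,round(np.abs(A-B).mean(),2))
c=t0['depth'][305:330,350:445]; print('brush depth diff',np.median(np.abs(c-t['depth'][305:330,350:445])))
print(job.job_done(), readout.observe()['t'])
E
```

```text
puller region diff 5 tray 5
cap dome [0.5076 0.2891 0.0354]
mug 8.21
jar 9.97
block 9.56
cap2 10.57
green 10.49
scraper 10.56
brush depth diff 0.0021896362
the job is handed in; nothing more can be done
the job is handed in; nothing more can be done
```

The cap is off the spout and standing in the tray, the puller is hanging on the peg, and the job was handed in at about t = 21 s.

I gripped the puller by its tab and slid its lips under the brim of the smaller white cap on the spout housing. A straight pull up popped the cap off. I carried it to the tray, stood it on its neck, drew the puller out sideways, then hung it by its bridge bar close to the ball and let go.

**What the last checks showed:**
- **Cap:** it stands upright near the tray's centre, with its dome top measured at about 35 mm (33 mm expected, within depth noise). The spout is bare.
- **Puller:** it hangs on the peg and was still between two successive pictures. The gripper was open and well clear of everything.
- **Forces:** the largest reading at the end of a move was about 6 N, when the bar landed on the peg. The cap's release fell between readings, so no pull peak shows.
- **Bystanders:** they look unmoved in the before and after pictures. The pixel comparison didn't settle it, because all the patches changed by a similar 8–11 grey levels, probably from lighting. The brush area's depth changed by only about 2 mm, which is noise level.

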